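# Make up the fitted tray for a guitar bridge job

### The arm

A 7-joint arm with a two-finger parallel gripper is mounted at the origin on a cart in front of the work surface, level with it; the furniture and walls round the work are solid. World frame = base frame: x ahead of the robot, y to its left, z up, the work surface at z = 0. Lengths are in m, angles in degrees, forces in N, time in s.
With the tool pointing down it reaches from about 0.425 to 0.825 m from the base axis. Payload 3.6 kg.
Tool frame: the origin (TCP) lies at the very end of the fingers, on their centre line; the grasp point (between the pads) lies bot.grip_point_offset behind it (bot.grip_point_offset is the distance from the TCP to the grasp point, in m); x points along the fingers, y is the direction in which the jaws open and shut, and the axes are right-handed (so a half turn about x gives the same grasp; the last joint's range is limited). The gripper opens to 93 mm and grips with 3 to 60 N. Pads are 15 mm wide; open, the fingers measure 128 mm over their backs; the gripper's body (75 mm by 188 mm) begins 65 mm behind the grasp point.
Start: joints at [62.195, 35.231, -0.722, 81.555, 0.464, 63.22, -2.315], TCP at [0.288, -0.583, 0.219] pointing down, gripper open.
Joint ranges: [-178.69, 178.69], [-17.37, 117.87], [-77.05, 75.6], [15.02, 138.74], [-78.02, 258.01], [0.78, 113.62], [-162.83, 162.83]. Speed limits (degrees/s): [159.86, 159.86, 180, 180, 180, 180, 180].

### API

Orientations are given as [roll, pitch, yaw] about the fixed x, y, z axes, in that order (R = Rz(yaw) Ry(pitch) Rx(roll)).
In Python, from station import bot gives the robot as it stands.
- The arm moves only by the tool arm_command, never from a script. Its argument "increments" is one flat list of numbers, 6 for each row, row after row: the shift along the world's x, y, z each as a share of 80 cm, from -1 to 1, then the turn, a rotation vector about the world's x, y, z each as a share of 60 degrees, from -1 to 1. A call has 1 to 8 rows; each row shifts and turns the commanded pose from where the row before left it; what a row does not reach is not made up. A row lasts 1/12 s, in which the tool goes at most 41.7 mm and 7.16 degrees, less where a joint would pass 70% of its speed; a pose out of reach is approached as far as the arm can. A call with a number of a shift or a turn outside -1 to 1 is refused whole. A call with a gripper value outside its range is refused whole. "hand" is the closure, from -1 (fully open) to 1 (shut), set as the call begins (left out, the last holds). The fingers move at their own pace and stop on an object; "squeeze" is the grip in N (left out, the last holds). Time passes only in rows, so rows that do not move let the fingers close. It gives the time, the measured TCP pose, the force and the opening at its end, in the units of the state.
- bot.get_obs(): the state, without advancing time (a new reading comes with each control period).
- bot.read_camera(name): name is "side" or "top" or "wrist"; returns the picture (480x640x3 uint8, blue, green, red); there is no depth.
- bot.camera_model(name): a dict with "vfov" (degrees; the focal length in pixels is half the picture's height over the tangent of half this angle, whatever the lens; pixels are square), "cx", "cy" (the principal point, pixels), "k1" (the pictures are not rectified: a ray, as slopes to the right and down, at radius r is drawn at 1 + k1 r^2 times it, then the intrinsics apply), "rvec" (rotation vector, rad) and "tvec" (3), from world to camera coordinates, as OpenCV has them; the wrist camera has in their place "T_tool_cam" (4x4, takes a point from camera to tool coordinates, whose origin is the TCP and whose axes are the tool frame's). Camera axes: x right, y down, z forward; pixel columns grow to the right and rows downward; lengths in m; the calibration is good to about 2 mm. A picture is of the moment at which its call begins: read the wrist's pose just before it. camera_model takes no time and is no camera call.
- bot.job_done(): hands the job in, once; it reports no verdict.
The state is a dict: "time_s": time; "joint_positions": joint angles; "qd": joint speeds; "joint_efforts": joint torques, N m; "position": TCP position; "orientation": TCP orientation; "force": force on the tool from outside, world axes, zero at the start; "torque": the same for the moment, N m; "opening": finger opening in m.
Only numpy, scipy, OpenCV 4.12 (cv2) and the standard library are available. Lean on these libraries where they do the work, as an engineer would, in place of code of your own. Each camera call takes 0.05 s, during which the arm holds its last target. There are 200 camera calls.

### The job

Make up the bridge kit in the fitted tray: lay the long ebony bridge blank, the small bone blank, the cork sanding block and the gluing wedge each in the nest cut to its own outline, right way up and lying flat on the bottom of the nest. The shorter ebony blank and the mahogany off-cut belong to other jobs: leave them lying where they are.

Things in the scene. Friction and masses are not known exactly. Their poses are not given: they have to be found in the camera images.
- bridge_blank: long black ebony bridge blank, a flat bar 28 wide x 190 long x 10 mm thick, 60 g. Origin: centre of the underside; y along its length, x across, z up. Loose, lying flat on the bench (z = 0).
- bone_blank: small cream-white bone blank, a little bar 10 wide x 55 long x 9 mm high, 10 g. Origin: centre of the underside; y along its length, x across, z up. Loose, lying flat on the bench (z = 0).
- sand_block: brown cork sanding block, 45 wide x 85 long x 28 mm high, about 50 g; the bulkiest of the rectangular blocks. Origin: centre of the underside; y along its length, x across, z up. Loose, lying flat on the bench (z = 0).
- wedge: reddish wooden gluing wedge, 40 wide x 130 long, flat sides; its top slopes evenly from 6 mm high at the -y end to 50 mm at the +y end; about 160 g, centre of mass 17 mm from the middle towards +y. Origin: centre of the underside; y along its length, x across, z up. Loose, lying flat on the bench (z = 0).
- nest_bridge: fixed wooden insert, 72 x 216 mm, one of four side by side in a tray (order varies), with the long narrow recess for the bridge blank: 44 x 206 mm, 6 mm deep, 8 mm wider all round than its thing. Mid-length, over 44 mm, it widens to 62 mm for the fingers. Origin: centre of the recess floor, z up, y along its length. Insert's top 28 mm above the bench, tray's rim 34 mm.
- nest_wedge: fixed wooden insert, 72 x 216 mm, one of four side by side in a tray (order varies), with the middle-length recess for the wedge: 56 x 146 mm, 14 mm deep, 8 mm wider all round than its thing. The wedge may lie either way round in it. Origin: centre of the recess floor, z up, y along its length. Insert's top 28 mm above the bench, tray's rim 34 mm.
- nest_cork: fixed wooden insert, 72 x 216 mm, one of four side by side in a tray (order varies), with the short broad recess for the sanding block: 61 x 101 mm, 12 mm deep, 8 mm wider all round than its thing. Origin: centre of the recess floor, z up, y along its length. Insert's top 28 mm above the bench, tray's rim 34 mm.
- nest_bone: fixed wooden insert, 72 x 216 mm, one of four side by side in a tray (order varies), with the smallest recess, for the bone blank: 26 x 71 mm, 7 mm deep, 8 mm wider all round than its thing. Mid-length, over 44 mm, it widens to 62 mm for the fingers. Origin: centre of the recess floor, z up, y along its length. Insert's top 28 mm above the bench, tray's rim 34 mm.
- short_blank: look-alike, not part of the kit: a shorter black ebony blank, 28 wide x 120 long x 10 mm thick. Origin: centre of the underside; y along its length, x across, z up. Loose, lying flat on the bench (z = 0).
- offcut: look-alike, not part of the kit: a reddish mahogany off-cut, a plain block 30 wide x 75 long x 22 mm high, level on top. Origin: centre of the underside; y along its length, x across, z up. Loose, lying flat on the bench (z = 0).

How it is judged:
By the outcome, as a careful person would: the job done as asked, in the order asked, and still so for the second after the job is handed in, with the robot touching nothing.
It also fails if it takes over 106 s, if anything falls off the work surface, if the arm or the gripper's body presses on something with over 40 N, if the wrist force passes 120 N, or if a joint passes its speed limit or range.

## Working session

There is one attempt and no reset: what is moved stays moved. The work goes in short steps, Python scripts to look and compute and a tool call to move; the robot and the scene stay as the last step left them, time stands still between calls to the robot, and variables do not carry over. Pictures are saved under pics/ and viewed, about 12 in all and at most 16, crops included, and the job is handed in when it is done.

Besides the shell and the picture viewer there is one more tool, called after "Request:" as name(argument=value, ...) on one line, values as JSON. arm_command: Moves the arm, as the interface text tells. Shift numbers are shares of 80 cm and turn numbers shares of 60 degrees, none past 1 either way. Its arguments: {"type":"object","properties":{"increments":{"type":"array","items":{"type":"number","minimum":-1,"maximum":1}},"hand":{"type":"number"},"squeeze":{"type":"number"}},"required":["increments"]}

```bash
mkdir -p pics; ls
python3 - <<'E'
from station import bot
import cv2
o=bot.get_obs();print({k:o[k] for k in('time_s','position','orientation','force','opening')},bot.grip_point_offset)
for n in('top','side','wrist'):
    print(n,bot.camera_model(n))
for n in('top','side'):
    cv2.imwrite(f'pics/{n}0.png',bot.read_camera(n))
E
```

```text
pics
{'time_s': 0.0, 'position': array([ 0.28753498, -0.58204702,  0.21747647]), 'orientation': array([-88.60573684,  89.85212236, 117.6882527 ]), 'force': array([-0.19040925,  0.74913927, -0.31414032]), 'opening': 0.09292176346884495} 0.0188
top {'vfov': 47.63507882892759, 'cx': 316.65250514900254, 'cy': 239.20677521141033, 'k1': -0.042721872661481634, 'rvec': array([ 2.16243167, -2.18288818,  0.13414129]), 'tvec': array([0.03989617, 0.55022801, 1.16247242])}
side {'vfov': 50.91877328708069, 'cx': 318.89252658779304, 'cy': 246.0701268129063, 'k1': -0.006540934456038601, 'rvec': array([ 0.47813291, -2.57322738,  1.39112254]), 'tvec': array([0.5309029 , 0.13263783, 0.94066217])}
wrist {'vfov': 62.21208031742062, 'cx': 322.3107331852113, 'cy': 243.7892576722595, 'k1': -0.03699114332757267, 'T_tool_cam': array([[-7.88987164e-04, -3.02007825e-01,  9.53305120e-01,
        -1.65970720e-01],
       [ 9.99999296e-01, -1.08308882e-03,  4.84509420e-04,
         1.12859366e-03],
       [ 8.86188480e-04,  9.53304831e-01,  3.02008467e-01,
        -8.45942465e-02],
       [ 0.00000000e+00,  0.00000000e+00,  0.00000000e+00,
         1.00000000e+00]])}
```

View pics/top0.png

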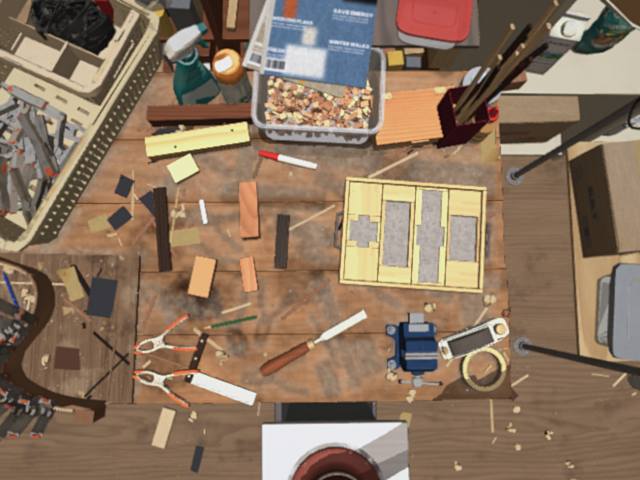

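View pics/side0.png

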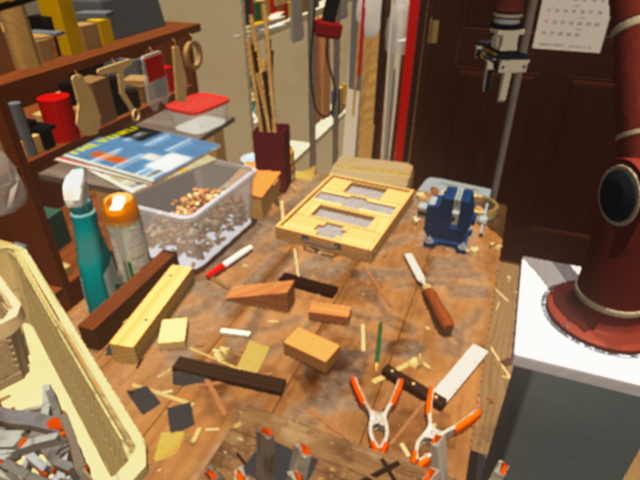

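The top view (up = +x, left = +y) shows these pieces:

| Piece | Pixel |
|---|---|
| long ebony | (163,228) |
| bone | (203,211) |
| wedge | (249,209) |
| short ebony | (282,241) |
| cork | (202,276) |
| off-cut | (249,273) |

The nests run left to right: bone (363,231), wedge (397,233), bridge (430,236), cork (463,237). The side view shows the wedge's tall end towards the robot.

```bash
cat > h.py <<'E'
import numpy as np, cv2
from station import bot
from scipy.spatial.transform import Rotation as Rn
def rays(name,px,obs=None):
    m=bot.camera_model(name); f=240/np.tan(np.radians(m['vfov']/2))
    s=(np.atleast_2d(px).astype(float)-[m['cx'],m['cy']])/f
    u=s.copy()
    for _ in range(20): u=s/(1+m['k1']*(u**2).sum(1,keepdims=True))
    d=np.c_[u,np.ones(len(u))]
    if name=='wrist':
        T=m['T_tool_cam']; Rt=Rn.from_euler('xyz',obs['orientation'],degrees=True).as_matrix()
        return Rt@T[:3,3]+obs['position'], d@(Rt@T[:3,:3]).T
    R=cv2.Rodrigues(m['rvec'])[0]
    return -R.T@m['tvec'], d@R
def onplane(name,px,z,obs=None):
    o,d=rays(name,px,obs); return (o+d*((z-o[2])/d[:,2])[:,None])[:,:2]
def rect(P):
    """centre, long, short, angle of long axis from +x in (-90,90]"""
    c,(w,h),a=cv2.minAreaRect((P*1000).astype(np.float32))
    if w<h: w,h,a=h,w,a+90
    a=(a+90)%180-90
    return np.round(np.array(c)/1000,4),round(w),round(h),round(a,1)
def blobs(mask,name,z,obs=None,amin=60,box=None):
    n=cv2.findContours(mask.astype(np.uint8),cv2.RETR_EXTERNAL,cv2.CHAIN_APPROX_NONE)[0]
    for c in n:
        if cv2.contourArea(c)<amin: continue
        yield c.mean((0,1)).round(),rect(onplane(name,c[:,0],z,obs))
E
python3 - <<'E'
from h import *
im=cv2.imread('pics/top0.png'); hsv=cv2.cvtColor(im,cv2.COLOR_BGR2HSV)
for n,p in dict(bridge=(163,228),bone=(203,211),wedge=(249,209),short=(282,241),cork=(202,276),off=(249,273),floor=(397,233),wood=(380,200),bench=(225,230)).items(): print(n,hsv[p[1],p[0]])
sel=dict(bridge=((163,228),.010),bone=((203,211),.009),wedge=((249,209),.028),short=((282,241),.01),cork=((202,276),.028),off=((249,273),.022),nbone=((363,231),.021),nwedge=((397,233),.014),nbridge=((430,236),.022),ncork=((463,237),.016))
for n,(p,z) in sel.items():
    m=np.zeros((482,642),np.uint8)
    src=cv2.cvtColor(im,cv2.COLOR_BGR2LAB)
    cv2.floodFill(src,m,p,0,(22,9,9),(22,9,9),cv2.FLOODFILL_FIXED_RANGE|(255<<8)|cv2.FLOODFILL_MASK_ONLY)
    m=cv2.morphologyEx(m[1:-1,1:-1],cv2.MORPH_OPEN,np.ones((3,3)))
    for b in blobs(m,'top',z): print(n,*b)
E
```

```text
bridge [10 98 60]
bone [115   6 245]
wedge [ 11 136 201]
short [11 65 78]
cork [ 15 121 233]
off [ 13 125 232]
floor [ 12  20 191]
wood [ 23  90 232]
bench [ 13 111 184]
bridge [162. 229.] (array([0.5788, 0.3788]), 188, 32, 6.5)
wedge [245. 213.] (array([0.6174, 0.1942]), 125, 57, 0.1)
wedge [252. 189.] (array([0.6633, 0.1763]), 43, 13, 29.9)
short [282. 241.] (array([0.5505, 0.1124]), 119, 28, -3.3)
cork [201. 276.] (array([0.4723, 0.2865]), 82, 43, -10.8)
off [248. 274.] (array([0.4765, 0.1857]), 72, 28, 8.2)
nbone [363. 231.] (array([ 0.569 , -0.0684]), 67, 58, -1.0)
nwedge [395. 233.] (array([ 0.5628, -0.1416]), 143, 52, -4.5)
nbridge [429. 236.] (array([ 0.5574, -0.2162]), 205, 59, -5.8)
ncork [462. 239.] (array([ 0.5508, -0.2896]), 97, 56, -4.7)
```

```bash
cat >> h.py <<'E'
def plan(xyz,jaw,flip=False):
    """jaw: angle of jaw (tool y) axis in world xy, mod 180; prints total shift (shares of 0.8), turn (shares of 60deg), rows needed"""
    o=bot.get_obs(); R=Rn.from_euler('xyz',o['orientation'],degrees=True)
    best=None
    for k in (0,180):
        j=np.radians(jaw+k); y=np.array([np.cos(j),np.sin(j),0]); x=np.array([0,0,-1.]); 
        T=Rn.from_matrix(np.c_[x,y,np.cross(x,y)]); rv=(T*R.inv()).as_rotvec(degrees=True)
        if best is None or (np.linalg.norm(rv)<np.linalg.norm(best))!=flip: best=rv
    d=np.array(xyz)-o['position']
    print('t',round(o['time_s'],2),'pos',o['position'].round(4),'q1,7',o['joint_positions'][[0,6]].round(),'open',round(o['opening'],4))
    print('shift',(d/.8).round(4),'turn',(best/60).round(4),'rows',max(np.linalg.norm(d)/.0417,np.linalg.norm(best)/7.16).round(1))
E
python3 -c "
from h import *
plan((.56,.30,.25),96.5);plan((.56,.30,.25),96.5,True)"
```

```text
t 0.1 pos [ 0.2875 -0.5821  0.2176] q1,7 [62. -2.] open 0.0926
shift [0.3406 1.1027 0.0405] turn [-0.0021 -0.0007 -0.3299] rows 22.2
t 0.1 pos [ 0.2875 -0.5821  0.2176] q1,7 [62. -2.] open 0.0926
shift [0.3406 1.1027 0.0405] turn [ 1.0000e-03 -3.0000e-03  2.6701e+00] rows 22.4
```

Request:
arm_command(increments=[0.0142,0.046,0.0017,0,0,-0.0138,0.0142,0.046,0.0017,0,0,-0.0138,0.0142,0.046,0.0017,0,0,-0.0138,0.0142,0.046,0.0017,0,0,-0.0138,0.0142,0.046,0.0017,0,0,-0.0138,0.0142,0.046,0.0017,0,0,-0.0138,0.0142,0.046,0.0017,0,0,-0.0138,0.0142,0.046,0.0017,0,0,-0.0138], hand=-1, squeeze=20)

```text
time_s: 0.77
position: [0.3787, -0.2863, 0.2294]
orientation: [-65.0, 90.0, 134.6]
force: [1.8, -0.0, -0.1]
opening: 0.0931
```

Request:
arm_command(increments=[0.0142,0.046,0.0017,0,0,-0.0138,0.0142,0.046,0.0017,0,0,-0.0138,0.0142,0.046,0.0017,0,0,-0.0138,0.0142,0.046,0.0017,0,0,-0.0138,0.0142,0.046,0.0017,0,0,-0.0138,0.0142,0.046,0.0017,0,0,-0.0138,0.0142,0.046,0.0017,0,0,-0.0138,0.0142,0.046,0.0017,0,0,-0.0138])

```text
time_s: 1.43
position: [0.4695, 0.0079, 0.2403]
orientation: [-2.8, 90.0, -169.8]
force: [1.1, 0.5, -0.2]
opening: 0.0933
```

Request:
arm_command(increments=[0.0142,0.046,0.0017,0,0,-0.0138,0.0142,0.046,0.0017,0,0,-0.0138,0.0142,0.046,0.0017,0,0,-0.0138,0.0142,0.046,0.0017,0,0,-0.0138,0.0142,0.046,0.0017,0,0,-0.0138,0.0142,0.046,0.0017,0,0,-0.0138,0.0142,0.046,0.0017,0,0,-0.0138,0.0142,0.046,0.0017,0,0,-0.0138])

```text
time_s: 2.1
position: [0.5605, 0.3021, 0.2508]
orientation: [33.6, 89.9, -140.0]
force: [0.7, 0.5, 0.1]
opening: 0.0929
```

Run:
```python
from h import *
plan((.56,.30,.25),96.5)
import pickle
o=bot.get_obs(); im=bot.read_camera('wrist'); cv2.imwrite('pics/w1.png',im); pickle.dump(o,open('w1.pkl','wb'))
```

```text
t 2.1 pos [0.5605 0.3021 0.2508] q1,7 [ -26. -118.] open 0.0929
shift [-0.0006 -0.0026 -0.001 ] turn [ 0.0007 -0.0008  0.002 ] rows 0.1
```

View pics/w1.png

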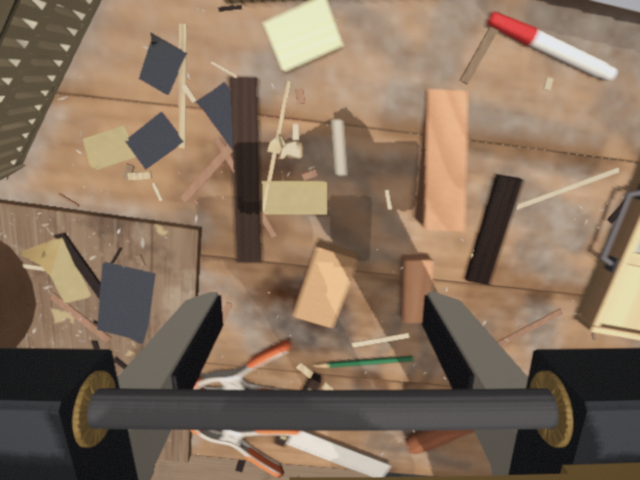

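The wrist view shows bridge (246,170), bone (339,147), wedge (445,160), cork (324,285), off-cut (417,290) and short ebony (494,230). All of them are clear for grasping.

Run:
```python
from h import *
import pickle
o=pickle.load(open('w1.pkl','rb')); im=cv2.imread('pics/w1.png'); lab=cv2.cvtColor(im,cv2.COLOR_BGR2LAB); hsv=cv2.cvtColor(im,cv2.COLOR_BGR2HSV)
def show(n,m,z,p):
    l=cv2.connectedComponents(m.astype(np.uint8))[1]; m=l==l[p[1],p[0]]
    for b in blobs(m,'wrist',z,o,200): print(n,*b)
v=hsv[...,2]; roi=np.zeros(v.shape,bool); roi[70:270,231:263]=1
show('bridge',cv2.morphologyEx(((v<85)&roi).astype(np.uint8),cv2.MORPH_OPEN,np.ones((5,5))),.01,(247,180))
print(hsv[147,339],hsv[130,339],hsv[165,340],hsv[150,360])
show('bone',(hsv[...,1]<70)&(v>100),.009,(339,147))
for n,p,z in (('cork',(324,280),.028),('wedge',(445,160),.028)):
  for t in (12,20,30):
    m=np.zeros((482,642),np.uint8)
    cv2.floodFill(lab.copy(),m,p,0,(t,8,8),(t,8,8),cv2.FLOODFILL_FIXED_RANGE|(255<<8)|cv2.FLOODFILL_MASK_ONLY)
    show(n,cv2.morphologyEx(m[1:-1,1:-1],cv2.MORPH_OPEN,np.ones((5,5)))>0,z,p)
cv2.imwrite('pics/c1.png',cv2.resize(im[70:340,220:480],None,fx=2.2,fy=2.2))
```

```text
bridge [246. 155.] (array([0.5811, 0.3801]), 186, 29, 5.7)
[ 19  37 209] [ 19  37 208] [ 18  38 208] [ 14  83 123]
bone [330. 151.] (array([0.6147, 0.2925]), 52, 49, -36.1)
cork [323. 290.] (array([0.4728, 0.2874]), 82, 42, -11.4)
cork [322. 290.] (array([0.4729, 0.2873]), 83, 43, -11.4)
cork [322. 290.] (array([0.4728, 0.2874]), 83, 45, -11.9)
wedge [443. 191.] (array([0.6008, 0.181 ]), 159, 77, -3.0)
wedge [464. 163.] (array([0.6175, 0.1768]), 234, 102, -11.1)
wedge [471. 149.] (array([0.6177, 0.1733]), 233, 119, -15.9)
```

View pics/c1.png

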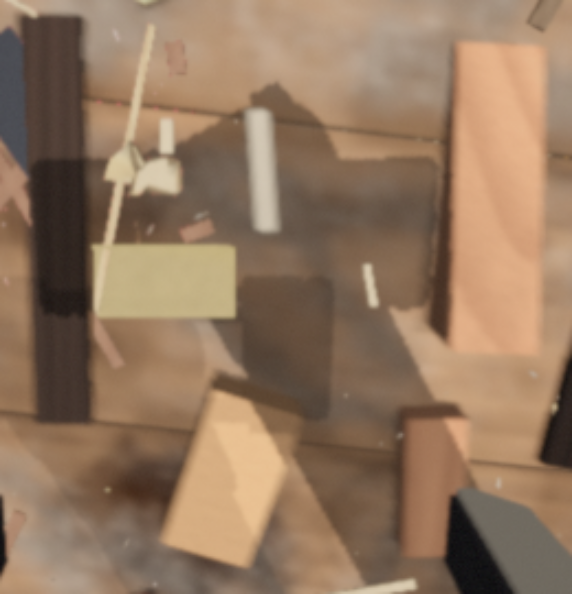

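The crop shows the wedge top corners clearly, and its left face gets taller towards the robot, so the thick end faces the robot. The bone spans (247..280, 109..233) in the crop.

Run:
```python
from h import *
import pickle
o=pickle.load(open('w1.pkl','rb'))
f=lambda *p: np.array(p)/2.2+[220,70]
print('bone',rect(onplane('wrist',f((246,108),(271,108),(281,232),(255,234)),.009,o)))
w=np.r_[onplane('wrist',f((456,42),(545,44)),.006,o),onplane('wrist',f((540,354),(449,352)),.05,o)]
print('wedge',w.round(3).tolist(),rect(w))
print('cork corners',rect(onplane('wrist',f((218,388),(247,567),(163,542)),.028,o)))
plan((.581,.380,.06),95.7)
```

```text
bone (array([0.6187, 0.2893]), 56, 12, 11.0)
wedge [[0.684, 0.212], [0.687, 0.172], [0.558, 0.162], [0.554, 0.202]] (array([0.6208, 0.1869]), 131, 40, 4.6)
cork corners (array([0.4733, 0.2871]), 85, 44, -12.6)
t 2.15 pos [0.56   0.3128 0.2501] q1,7 [ -26. -118.] open 0.0931
shift [ 0.0263  0.084  -0.2376] turn [-0.009  -0.     -0.0208] rows 4.9
```

Request:
arm_command(increments=[0.0044,0.0165,-0.0396,0,0,-0.002,0.0044,0.0165,-0.0396,0,0,-0.002,0.0044,0.0165,-0.0396,0,0,-0.002,0.0044,0.0165,-0.0396,0,0,-0.002,0.0044,0.0165,-0.0396,0,0,-0.002,0.0044,0.0165,-0.0396,0,0,-0.002,0,0,0,0,0,0,0,0,0,0,0,0])

```text
time_s: 2.82
position: [0.5796, 0.3791, 0.0584]
orientation: [25.7, 89.7, -148.5]
force: [0.4, -0.7, 1.0]
opening: 0.0931
```

Request:
arm_command(increments=[0,0,0,0,0,0,0,0,0,0,0,0,0,0,0,0,0,0])

```text
time_s: 3.07
position: [0.5833, 0.3794, 0.0641]
orientation: [-159.3, 89.7, 26.3]
force: [0.2, -0.2, 0.4]
opening: 0.0933
```

```bash
python3 -c "
from h import *
plan((.5805,.3795,.006),95.9)"
```

```text
t 3.07 pos [0.5833 0.3794 0.0641] q1,7 [ -32. -124.] open 0.0933
shift [-0.0035  0.0002 -0.0726] turn [-0.0019  0.0039  0.0047] rows 1.4
```

Request:
arm_command(increments=[-0.0018,0,-0.02,0,0,0.002,-0.0017,0,-0.02,0,0,0.002,0,0,-0.016,0,0,0,0,0,-0.01,0,0,0,0,0,0,0,0,0,0,0,0,0,0,0,0,0,0,0,0,0,0,0,0,0,0,0])

```text
time_s: 3.73
position: [0.5796, 0.3801, 0.0095]
orientation: [-151.1, 89.9, 34.8]
force: [0.5, -0.1, 0.4]
opening: 0.0928
```

```bash
python3 -c "
from h import *
plan((.5805,.3795,.006),95.9)"
```

```text
t 3.73 pos [0.5796 0.3801 0.0095] q1,7 [ -32. -124.] open 0.0928
shift [ 0.0011 -0.0008 -0.0044] turn [-0.0012  0.0018 -0.0005] rows 0.1
```

Request:
arm_command(increments=[0.001,-0.0005,-0.005,0,0,0,0,0,0,0,0,0,0,0,0,0,0,0])

```text
time_s: 3.98
position: [0.5796, 0.379, 0.0043]
orientation: [46.4, 90.0, -127.7]
force: [-0.4, -0.4, -0.2]
opening: 0.0931
```

Request:
arm_command(increments=[0,0,0,0,0,0,0,0,0,0,0,0,0,0,0,0,0,0,0,0,0,0,0,0,0,0,0,0,0,0,0,0,0,0,0,0,0,0,0,0,0,0,0,0,0,0,0,0], hand=1, squeeze=20)

```text
time_s: 4.65
position: [0.5796, 0.3792, 0.0044]
orientation: [-142.3, 90.0, 43.7]
force: [1.0, 0.3, 0.6]
opening: 0.0439
```

```bash
python3 -c "
from h import *
plan((.5574,-.2162,.12),85)"
```

```text
t 4.65 pos [0.5796 0.3792 0.0044] q1,7 [ -32. -124.] open 0.0439
shift [-0.0278 -0.7443  0.1445] turn [-1.000e-04  1.000e-04 -1.823e-01] rows 14.6
```

Request:
arm_command(increments=[0,0,0,0,0,0,0,0,0,0,0,0,0,0,0,0,0,0,0,0,0,0,0,0,0,0,0,0,0,0,0,0,0,0,0,0])

```text
time_s: 5.15
position: [0.5796, 0.3794, 0.0044]
orientation: [-111.6, 90.0, 74.3]
force: [0.1, -0.0, -0.0]
opening: 0.0273
```

Request:
arm_command(increments=[0,0,0.02,0,0,0,0,0,0.03,0,0,0,0,0,0.03,0,0,0,0,0,0.03,0,0,0,0,0,0.0345,0,0,0,0,0,0,0,0,0])

```text
time_s: 5.65
position: [0.5829, 0.3815, 0.1265]
orientation: [-151.0, 89.3, 34.9]
force: [1.1, 0.3, -0.1]
opening: 0.0275
```

Request:
arm_command(increments=[-0.0018,-0.0465,0,0,0,-0.0114,-0.0018,-0.0465,0,0,0,-0.0114,-0.0018,-0.0465,0,0,0,-0.0114,-0.0018,-0.0465,0,0,0,-0.0114,-0.0018,-0.0465,0,0,0,-0.0114,-0.0018,-0.0465,0,0,0,-0.0114,-0.0018,-0.0465,0,0,0,-0.0114,-0.0018,-0.0465,0,0,0,-0.0114])

```text
time_s: 6.32
position: [0.5674, 0.0797, 0.1195]
orientation: [21.3, 90.0, -158.3]
force: [0.7, -0.8, -0.8]
opening: 0.0279
```

Request:
arm_command(increments=[-0.0018,-0.0465,0,0,0,-0.0114,-0.0018,-0.0465,0,0,0,-0.0114,-0.0018,-0.0465,0,0,0,-0.0114,-0.0018,-0.0465,0,0,0,-0.0114,-0.0018,-0.0465,0,0,0,-0.0114,-0.0018,-0.0465,0,0,0,-0.0114,-0.0018,-0.0465,0,0,0,-0.0114,-0.0018,-0.0465,0,0,0,-0.0114])

```text
time_s: 6.98
position: [0.5558, -0.2178, 0.1195]
orientation: [-13.4, 90.0, 161.6]
force: [-0.1, -0.2, -0.7]
opening: 0.0275
```

Request:
arm_command(increments=[0,0,0,0,0,0,0,0,0,0,0,0,0,0,0,0,0,0,0,0,0,0,0,0])

```text
time_s: 7.32
position: [0.5568, -0.2136, 0.1197]
orientation: [-75.6, 89.9, 99.6]
force: [0.2, 0.5, -1.1]
opening: 0.0275
```

Run:
```python
from h import *
import pickle
plan((.5574,-.2162,.12),85)
o=bot.get_obs(); im=bot.read_camera('wrist'); cv2.imwrite('pics/w2.png',im); pickle.dump(o,open('w2.pkl','wb'))
```

```text
t 7.32 pos [ 0.5568 -0.2136  0.1197] q1,7 [ 23. -81.] open 0.0275
shift [ 0.0007 -0.0033  0.0004] turn [-0.0018 -0.0003 -0.0028] rows 0.1
```

View pics/w2.png

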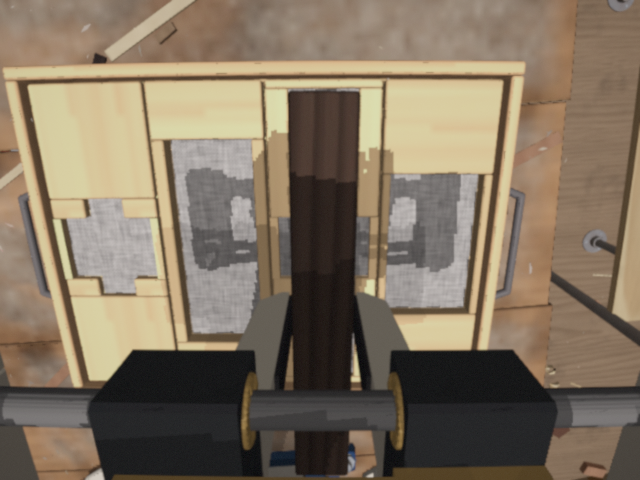

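The piece is held straight. The tray is in clear view, with the insert's far corners at about (28,84), (145,82), (264,82), (383,80), (505,77), and the bone nest, wedge and cork floors all visible.

Run:
```python
from h import *
import pickle
o=pickle.load(open('w2.pkl','rb')); im=cv2.imread('pics/w2.png')
P=onplane('wrist',[(28,84),(145,82),(264,82),(383,80),(505,77)],.028,o); print(P.round(4).tolist(),np.linalg.norm(np.diff(P,axis=0),axis=1).round(4))
d=P[-1]-P[0]; print('jaw ang',np.degrees(np.arctan2(-d[0],-d[1])), 90-np.degrees(np.arctan2(-d[0],-d[1])))
hsv=cv2.cvtColor(im,cv2.COLOR_BGR2HSV); m=((hsv[...,1]<50)).astype(np.uint8); m[:60]=0; m[345:]=0
m=cv2.morphologyEx(m,cv2.MORPH_CLOSE,np.ones((25,25))) 
for z in (.014,.016,.021):
  for b in blobs(m,'wrist',z,o,1500): print(z,*b)
# bar ends at held height: underside z = tcp-.0044, top +.0056
z=o['position'][2]+.0056
b=onplane('wrist',[(290,92),(358,93),(296,474),(346,474)],z,o); print('bar',b.round(4).tolist(),rect(b))
cv2.imwrite('pics/c2.png',cv2.resize(im[60:400,0:540],None,fx=1.48,fy=1.48))
```

```text
[[0.6791, -0.0423], [0.6726, -0.1159], [0.6658, -0.1884], [0.6608, -0.2602], [0.6568, -0.3344]] [0.0739 0.0728 0.072  0.0743]
jaw ang 4.356269505706877 85.64373049429312
0.014 [112. 245.] (array([ 0.5662, -0.0621]), 73, 62, -5.0)
0.014 [ 26. 245.] (array([0.5723, 0.0087]), 80, 32, -4.5)
0.014 [318. 256.] (array([ 0.5512, -0.2166]), 209, 155, 85.2)
0.016 [112. 245.] (array([ 0.5668, -0.0633]), 72, 61, -5.0)
0.016 [ 26. 245.] (array([0.5728, 0.007 ]), 80, 31, -4.5)
0.016 [318. 256.] (array([ 0.5519, -0.2166]), 207, 154, 85.2)
0.021 [112. 245.] (array([ 0.5682, -0.0662]), 71, 60, -5.0)
0.021 [ 26. 245.] (array([0.5741, 0.0027]), 78, 31, -4.5)
0.021 [318. 256.] (array([ 0.5536, -0.2167]), 203, 151, 85.2)
bar [[0.6523, -0.2105], [0.6497, -0.2362], [0.4657, -0.193], [0.4635, -0.2192]] (array([ 0.5577, -0.2148]), 187, 26, -5.4)
```

View pics/c2.png

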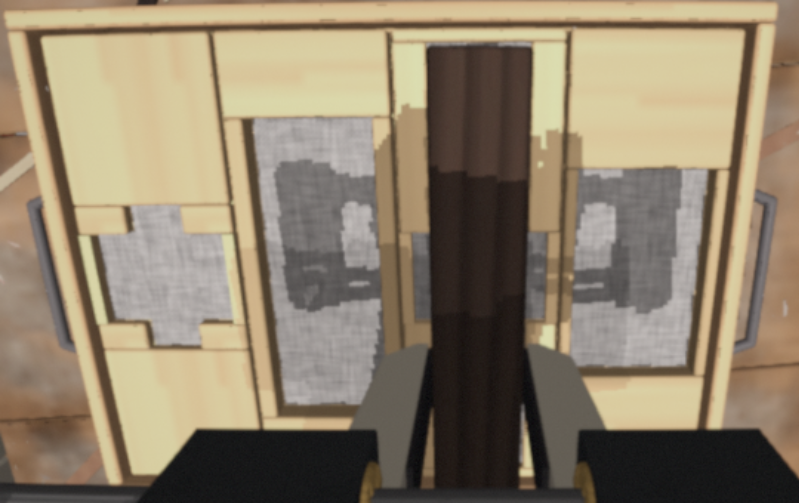

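Two independent measurements agree to about 2 mm: the bridge nest is at (.5565,-.216) with its axis at -5°, and the bar is held centred. I'll lower it now.

Request:
arm_command(increments=[-0.001,-0.0018,-0.035,0,0,0,0,0,-0.035,0,0,0,0,0,-0.022,0,0,0,0,0,-0.014,0,0,0,0,0,0,0,0,0,0,0,0,0,0,0,0,0,0,0,0,0,0,0,0,0,0,0])

```text
time_s: 8.03
position: [0.557, -0.2175, 0.0367]
orientation: [168.6, 89.8, -16.4]
force: [0.1, 0.1, -0.5]
opening: 0.0276
```

```bash
python3 -c "
from h import *
plan((.556,-.215,.0284),85)"
```

```text
t 8.03 pos [ 0.557  -0.2175  0.0367] q1,7 [ 23. -82.] open 0.0276
shift [-0.0013  0.0031 -0.0104] turn [ 0.0008  0.0028 -0.0003] rows 0.2
```

Request:
arm_command(increments=[-0.001,0.0031,-0.0085,0,0,0,0,0,0,0,0,0,0,0,0,0,0,0])

```text
time_s: 8.28
position: [0.5548, -0.2145, 0.0284]
orientation: [-41.9, 90.0, 133.1]
force: [0.6, -0.1, -1.1]
opening: 0.0277
```

Request:
arm_command(increments=[0,0,0,0,0,0,0,0,0,0,0,0,0,0,0,0,0,0,0,0,0,0,0,0], hand=0.1)

```text
time_s: 8.62
position: [0.5552, -0.215, 0.0286]
orientation: [169.0, 90.0, -16.0]
force: [0.3, -0.8, 0.8]
opening: 0.0412
```

```bash
python3 -c "
from h import *
plan((.556,-.215,.12),85)
plan((.6187,.2893,.08),101)"
```

```text
t 8.62 pos [ 0.5552 -0.215   0.0286] q1,7 [ 22. -82.] open 0.0412
shift [0.0011 0.     0.1143] turn [0.0001 0.0004 0.0002] rows 2.2
t 8.62 pos [ 0.5552 -0.215   0.0286] q1,7 [ 22. -82.] open 0.0412
shift [0.0794 0.6304 0.0643] turn [1.000e-04 4.000e-04 2.669e-01] rows 12.3
```

Request:
arm_command(increments=[0,0,0.02,0,0,0,0,0,0.03,0,0,0,0,0,0.034,0,0,0,0,0,0.03,0,0,0])

```text
time_s: 8.95
position: [0.5551, -0.215, 0.1209]
orientation: [-169.4, 90.0, 5.6]
force: [-0.1, -0.7, -0.4]
opening: 0.0416
```

Request:
arm_command(increments=[0.0057,0.045,0,0,0,0.0191,0.0057,0.045,0,0,0,0.0191,0.0057,0.045,0,0,0,0.0191,0.0057,0.045,0,0,0,0.0191,0.0057,0.045,0,0,0,0.0191,0.0057,0.045,0,0,0,0.0191,0.0057,0.045,0,0,0,0.0191], hand=0.1)

```text
time_s: 9.53
position: [0.587, 0.0388, 0.1198]
orientation: [178.1, 90.0, 1.1]
force: [-0.1, 0.4, -0.1]
opening: 0.0418
```

Request:
arm_command(increments=[0.0057,0.045,0,0,0,0.0191,0.0057,0.045,0,0,0,0.0191,0.0057,0.045,0,0,0,0.0191,0.0057,0.045,0,0,0,0.0191,0.0057,0.045,0,0,0,0.0191,0.0057,0.045,0,0,0,0.0191,0.0057,0.045,0,0,0,0.0191])

```text
time_s: 10.12
position: [0.6188, 0.2908, 0.1197]
orientation: [132.0, 90.0, -36.9]
force: [0.5, -0.7, 1.1]
opening: 0.0418
```

Request:
arm_command(increments=[0,0,-0.02,0,0,0,0,0,-0.02,0,0,0,0,0,0,0,0,0,0,0,0,0,0,0])

```text
time_s: 10.45
position: [0.6182, 0.2882, 0.0866]
orientation: [26.4, 89.8, -142.6]
force: [-0.2, -0.6, 0.6]
opening: 0.0418
```

Run:
```python
from h import *
import pickle
plan((.6187,.2893,.05),101)
o=bot.get_obs(); im=bot.read_camera('wrist'); pickle.dump((o,im),open('w3.pkl','wb'))
t=bot.read_camera('top'); 
cv2.imwrite('pics/w3.png',np.vstack([cv2.resize(im[:300],None,fx=.9,fy=.9),cv2.resize(t[160:310,310:510],None,fx=2,fy=2)[:, :400].copy() if 0 else cv2.copyMakeBorder(cv2.resize(t[165:305,320:500],None,fx=2.3,fy=2.3),0,0,0,576-414,cv2.BORDER_CONSTANT)]))
```

```text
t 10.45 pos [0.6182 0.2882 0.0866] q1,7 [ -22. -112.] open 0.0418
shift [ 0.0006  0.0013 -0.0458] turn [ 0.0016 -0.0021 -0.0002] rows 0.9
```

View pics/w3.png

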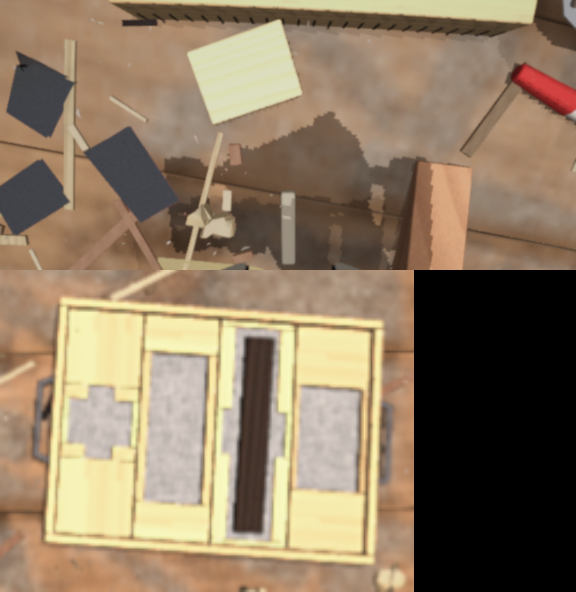

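The bridge blank lies in its recess with a margin on every side. The bone is at (288,228) in the upper panel. I'll measure it.

Run:
```python
from h import *
import pickle
o,im=pickle.load(open('w3.pkl','rb'))
P=np.array([(281,193),(296,193),(282,264),(296,264)])/.9
print(rect(onplane('wrist',P,.009,o)))
```

```text
(array([0.6182, 0.2879]), 54, 10, 11.3)
```

Request:
arm_command(increments=[0,0,-0.035,0,0,0,0,0,-0.035,0,0,0,0,0,-0.018,0,0,0,0,0,-0.01,0,0,0,0,0,0,0,0,0,0,0,0,0,0,0,0,0,0,0,0,0])

```text
time_s: 11.13
position: [0.6202, 0.2897, 0.011]
orientation: [-161.8, 89.8, 29.3]
force: [-0.9, -0.0, 0.7]
opening: 0.0418
```

```bash
python3 -c "
from h import *
plan((.6182,.288,.004),101.3)"
```

```text
t 11.13 pos [0.6202 0.2897 0.011 ] q1,7 [ -23. -113.] open 0.0418
shift [-0.0025 -0.0022 -0.0088] turn [-0.0017  0.0029  0.0046] rows 0.2
```

Request:
arm_command(increments=[-0.0025,-0.0022,-0.0085,0,0,0.003,0,0,0,0,0,0,0,0,0,0,0,0])

```text
time_s: 11.38
position: [0.6166, 0.2871, 0.0025]
orientation: [36.4, 90.0, -132.4]
force: [0.7, 0.1, -0.6]
opening: 0.0416
```

Request:
arm_command(increments=[0,0,0,0,0,0,0,0,0,0,0,0,0,0,0,0,0,0,0,0,0,0,0,0,0,0,0,0,0,0,0,0,0,0,0,0,0,0,0,0,0,0,0,0,0], hand=1, squeeze=15)

```text
validation failed for argument at $.in...
```

Request:
arm_command(increments=[0,0,0,0,0,0,0,0,0,0,0,0,0,0,0,0,0,0,0,0,0,0,0,0,0,0,0,0,0,0,0,0,0,0,0,0,0,0,0,0,0,0,0,0,0,0,0,0], hand=1, squeeze=15)

```text
time_s: 12.05
position: [0.6169, 0.2874, 0.0025]
orientation: [-135.9, 90.0, 55.4]
force: [-0.7, -0.2, 0.3]
opening: 0.0091
```

```bash
python3 -c "
from h import *
plan((.568,-.068,.11),85)"
```

```text
t 12.05 pos [0.6169 0.2874 0.0025] q1,7 [ -23. -113.] open 0.0091
shift [-0.0611 -0.4442  0.1344] turn [-2.000e-04  1.000e-04 -2.703e-01] rows 9.0
```

Request:
arm_command(increments=[0,0,0.02,0,0,0,0,0,0.03,0,0,0,0,0,0.035,0,0,0,0,0,0.03,0,0,0,0,0,0.019,0,0,0])

```text
time_s: 12.47
position: [0.618, 0.2879, 0.1127]
orientation: [-163.1, 89.8, 28.1]
force: [0.5, -0.1, -0.8]
opening: 0.0102
```

Request:
arm_command(increments=[-0.0051,-0.037,0,0,0,-0.0225,-0.0051,-0.037,0,0,0,-0.0225,-0.0051,-0.037,0,0,0,-0.0225,-0.0051,-0.037,0,0,0,-0.0225,-0.0051,-0.037,0,0,0,-0.0225,-0.0051,-0.037,0,0,0,-0.0225])

```text
time_s: 12.97
position: [0.592, 0.1083, 0.1097]
orientation: [160.9, 90.0, -16.1]
force: [0.0, 0.5, -0.2]
opening: 0.0096
```

Request:
arm_command(increments=[-0.0051,-0.037,0,0,0,-0.0225,-0.0051,-0.037,0,0,0,-0.0225,-0.0051,-0.037,0,0,0,-0.0225,-0.0051,-0.037,0,0,0,-0.0225,-0.0051,-0.037,0,0,0,-0.0225,-0.0051,-0.037,0,0,0,-0.0225,0,0,0,0,0,0,0,0,0,0,0,0])

```text
time_s: 13.63
position: [0.5675, -0.0707, 0.1096]
orientation: [89.1, 89.9, -96.2]
force: [-0.0, 1.0, 0.1]
opening: 0.01
```

Request:
arm_command(increments=[0,0,-0.03,0,0,0,0,0,-0.03,0,0,0,0,0,-0.015,0,0,0,0,0,0,0,0,0,0,0,0,0,0,0,0,0,0,0,0,0,0,0,0,0,0,0])

```text
time_s: 14.22
position: [0.569, -0.0672, 0.0508]
orientation: [-171.1, 89.8, 4.0]
force: [-0.3, -0.3, -0.3]
opening: 0.0099
```

Run:
```python
from h import *
import pickle
plan((.568,-.068,.0245),85)
o=bot.get_obs(); im=bot.read_camera('wrist'); pickle.dump((o,im),open('w4.pkl','wb'))
cv2.imwrite('pics/w4.png',im)
```

```text
t 14.22 pos [ 0.569  -0.0672  0.0508] q1,7 [  8. -96.] open 0.0099
shift [-0.0013 -0.001  -0.0329] turn [-0.0002  0.0026 -0.0012] rows 0.6
```

View pics/w4.png

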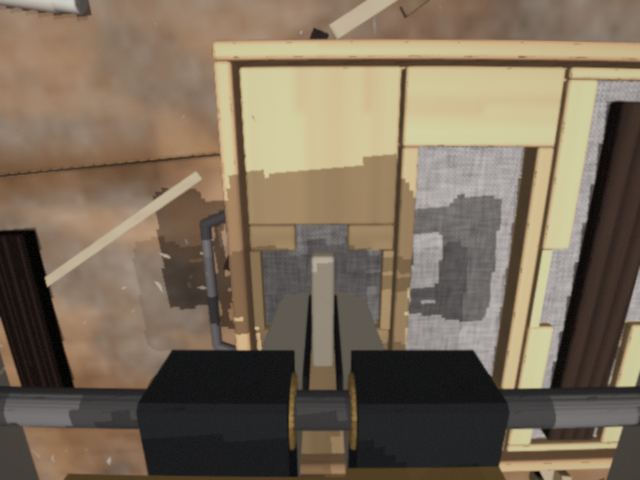

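Run:
```python
from h import *
import pickle
o,im=pickle.load(open('w4.pkl','rb'))
E=onplane('wrist',[(295,225),(348,225),(242,66),(401,66)],.028,o)
B=onplane('wrist',[(312,257),(332,257)],.0508+.0065,o)
u=np.array([np.cos(np.radians(-5)),np.sin(np.radians(-5))])
print(E.round(4).tolist(),'nest ctr',E[:2].mean(0)-u*.0355,E[2:].mean(0)-u*.108); print(B.round(4).tolist(),'bone ctr',B.mean(0)-u*.0275, 'tcp',o['position'])
```

```text
[[0.6051, -0.058], [0.6029, -0.0839], [0.6792, -0.0424], [0.6731, -0.1121]] nest ctr [ 0.56865298 -0.06784939] [ 0.56852584 -0.06785011]
[[0.598, -0.0664], [0.5973, -0.0749]] bone ctr [ 0.57025443 -0.06825826] tcp [ 0.56903347 -0.0672232   0.05083233]
```

Request:
arm_command(increments=[-0.0018,0.0004,-0.02,0,0,0,0,0,-0.012,0,0,0,0,0,0,0,0,0,0,0,0,0,0,0,0,0,0,0,0,0])

```text
time_s: 14.68
position: [0.5665, -0.0676, 0.0243]
orientation: [-162.8, 90.0, 12.2]
force: [-1.0, 0.8, -0.3]
opening: 0.0099
```

```bash
python3 -c "
from h import *
plan((.5677,-.0669,.0243),85)"
```

```text
t 14.68 pos [ 0.5665 -0.0676  0.0243] q1,7 [  8. -96.] open 0.0099
shift [ 0.0015  0.0008 -0.    ] turn [-0.      0.0001 -0.0002] rows 0.0
```

Request:
arm_command(increments=[0,0,0,0,0,0,0,0,0,0,0,0,0,0,0,0,0,0,0,0,0,0,0,0], hand=0.57)

```text
time_s: 15.02
position: [0.5665, -0.0676, 0.0242]
orientation: [-168.0, 90.0, 7.0]
force: [0.0, 0.3, 0.2]
opening: 0.02
```

Request:
arm_command(increments=[0,0,0.01,0,0,0,0,0,0.03,0,0,0,0,0,0.035,0,0,0,0,0,0.035,0,0,0,0,0,0.01,0,0,0])

```text
time_s: 15.43
position: [0.5692, -0.0677, 0.1248]
orientation: [-179.0, 89.5, -4.0]
force: [0.1, -0.3, -0.2]
opening: 0.0201
```

```bash
python3 -c "
from h import *
plan((.473,.287,.12),78)"
```

```text
t 15.43 pos [ 0.5692 -0.0677  0.1248] q1,7 [  9. -95.] open 0.0201
shift [-0.1203  0.4434 -0.006 ] turn [ 0.001   0.008  -0.1168] rows 8.8
```

Request:
arm_command(increments=[-0.0098,0.037,0,0,0,-0.0097,-0.0098,0.037,0,0,0,-0.0097,-0.0098,0.037,0,0,0,-0.0097,-0.0098,0.037,0,0,0,-0.0097,-0.0098,0.037,0,0,0,-0.0097,-0.0098,0.037,0,0,0,-0.0097], hand=-0.6)

```text
time_s: 15.93
position: [0.5186, 0.1113, 0.12]
orientation: [4.7, 90.0, 176.2]
force: [0.1, 0.9, -0.0]
opening: 0.0554
```

Request:
arm_command(increments=[-0.0098,0.037,0,0,0,-0.0097,-0.0098,0.037,0,0,0,-0.0097,-0.0098,0.037,0,0,0,-0.0097,-0.0098,0.037,0,0,0,-0.0097,-0.0098,0.037,0,0,0,-0.0097,-0.0098,0.037,0,0,0,-0.0097,0,0,0,0,0,0,0,0,0,0,0,0])

```text
time_s: 16.6
position: [0.4709, 0.2901, 0.1198]
orientation: [-38.4, 89.9, 129.9]
force: [0.5, -0.4, -0.2]
opening: 0.0742
```

Request:
arm_command(increments=[0,0,-0.035,0,0,0,0,0,-0.03,0,0,0,0,0,-0.015,0,0,0,0,0,0,0,0,0,0,0,0,0,0,0,0,0,0,0,0,0])

```text
time_s: 17.1
position: [0.4734, 0.287, 0.0569]
orientation: [-153.6, 89.9, 14.4]
force: [-0.5, -0.2, -0.4]
opening: 0.0743
```

Run:
```python
from h import *
plan((.473,.287,.021),78)
im=bot.read_camera('top')[165:305,320:500]; w=bot.read_camera('wrist')
cv2.imwrite('pics/m5.png',np.hstack([cv2.resize(im,(400,311)),cv2.resize(w,(400,311))]))
```

```text
t 17.1 pos [0.4734 0.287  0.0569] q1,7 [ -32. -138.] open 0.0743
shift [-0.0005 -0.     -0.0448] turn [-0.0004  0.0015  0.0009] rows 0.9
```

View pics/m5.png

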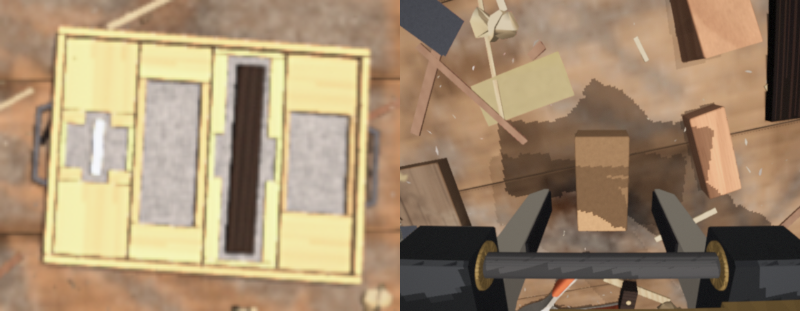

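The bone is in its nest. The cork block at (602,180) in the right panel is aligned and centred between the fingers, so I'll grasp it.

Request:
arm_command(increments=[0,0,-0.025,0,0,0,0,0,-0.019,0,0,0,0,0,0,0,0,0,0,0,0,0,0,0,0,0,0,0,0,0])

```text
time_s: 17.62
position: [0.4731, 0.2881, 0.0219]
orientation: [-136.2, 89.9, 31.9]
force: [-0.4, -0.7, 0.7]
opening: 0.0741
```

Request:
arm_command(increments=[0,0,0,0,0,0,0,0,0,0,0,0,0,0,0,0,0,0,0,0,0,0,0,0,0,0,0,0,0,0,0,0,0,0,0,0,0,0,0,0,0,0,0,0,0,0,0,0], hand=1, squeeze=15)

```text
time_s: 18.28
position: [0.4725, 0.2877, 0.0211]
orientation: [-138.2, 90.0, 29.8]
force: [-0.8, -0.8, 3.1]
opening: 0.0451
```

```bash
python3 -c "
from h import *
plan((.551,-.289,.12),85)"
```

```text
t 18.28 pos [0.4725 0.2877 0.0211] q1,7 [ -32. -138.] open 0.0451
shift [ 0.0982 -0.7209  0.1237] turn [-0.0002  0.0003  0.116 ] rows 14.2
```

Request:
arm_command(increments=[0,0,0.02,0,0,0,0,0,0.03,0,0,0,0,0,0.034,0,0,0,0,0,0.04,0,0,0])

```text
time_s: 18.62
position: [0.4712, 0.2869, 0.1196]
orientation: [44.1, 89.8, -147.8]
force: [0.6, -0.5, -1.0]
opening: 0.0448
```

Request:
arm_command(increments=[0.0061,-0.045,0,0,0,0.0073,0.0061,-0.045,0,0,0,0.0073,0.0061,-0.045,0,0,0,0.0073,0.0061,-0.045,0,0,0,0.0073,0.0061,-0.045,0,0,0,0.0073,0.0061,-0.045,0,0,0,0.0073,0.0061,-0.045,0,0,0,0.0073,0.0061,-0.045,0,0,0,0.0073])

```text
time_s: 19.28
position: [0.5111, -0.0021, 0.1198]
orientation: [-5.4, 90.0, 166.2]
force: [0.5, 0.6, -0.6]
opening: 0.0446
```

Request:
arm_command(increments=[0.0061,-0.045,0,0,0,0.0073,0.0061,-0.045,0,0,0,0.0073,0.0061,-0.045,0,0,0,0.0073,0.0061,-0.045,0,0,0,0.0073,0.0061,-0.045,0,0,0,0.0073,0.0061,-0.045,0,0,0,0.0073,0.0061,-0.045,0,0,0,0.0073,0.0061,-0.045,0,0,0,0.0073])

```text
time_s: 19.95
position: [0.55, -0.2901, 0.1195]
orientation: [-30.3, 89.9, 144.8]
force: [-0.4, -0.1, -0.9]
opening: 0.0444
```

Request:
arm_command(increments=[0,0,-0.02,0,0,0,0,0,-0.02,0,0,0,0,0,-0.02,0,0,0,0,0,0,0,0,0,0,0,0,0,0,0,0,0,0,0,0,0])

```text
time_s: 20.45
position: [0.5509, -0.2883, 0.0726]
orientation: [168.1, 89.9, -16.9]
force: [0.1, -0.1, 0.7]
opening: 0.0449
```

Run:
```python
from h import *
import pickle
plan((.551,-.289,.0385),85)
o=bot.get_obs(); im=bot.read_camera('wrist'); pickle.dump((o,im),open('w6.pkl','wb'))
cv2.imwrite('pics/w6.png',im)
```

```text
t 20.45 pos [ 0.5509 -0.2883  0.0726] q1,7 [ 30. -75.] open 0.0449
shift [ 0.0001 -0.0008 -0.0426] turn [ 0.0003  0.0009 -0.001 ] rows 0.8
```

View pics/w6.png

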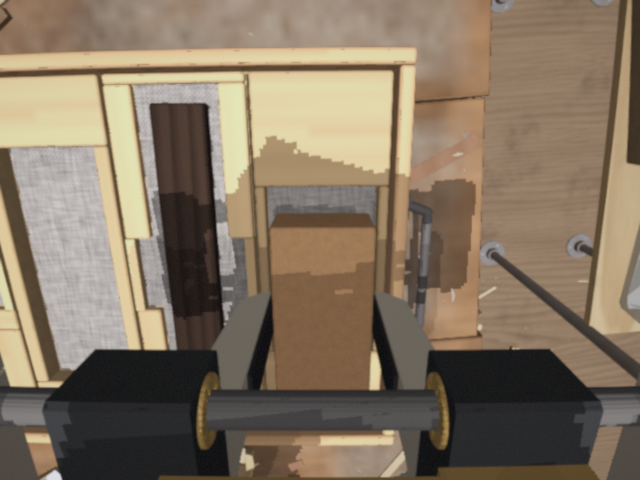

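Run:
```python
from h import *
import pickle
o,im=pickle.load(open('w6.pkl','rb'))
E=onplane('wrist',[(266,186),(378,186),(252,74),(393,72)],.028,o)
B=onplane('wrist',[(275,216),(373,216)],.0796,o)
u=np.array([np.cos(np.radians(-5)),np.sin(np.radians(-5))])
print(E.round(4).tolist(),'nest ctr',E[:2].mean(0)-u*.0505,E[2:].mean(0)-u*.108); print(B.round(4).tolist(),'cork ctr',B.mean(0)-u*.0425, 'tcp',o['position'])
```

```text
[[0.6041, -0.264], [0.5989, -0.3234], [0.6598, -0.2642], [0.6547, -0.3334]] nest ctr [ 0.55119487 -0.28930416] [ 0.54966525 -0.28940211]
[[0.5992, -0.2741], [0.5957, -0.3142]] cork ctr [ 0.55512457 -0.29047667] tcp [ 0.55093233 -0.28834939  0.07256916]
```

Request:
arm_command(increments=[-0.0045,0.001,-0.02,0,0,0,0,0,-0.015,0,0,0,0,0,-0.006,0,0,0,0,0,0,0,0,0,0,0,0,0,0,0,0,0,0,0,0,0])

```text
time_s: 21.0
position: [0.5475, -0.2877, 0.0398]
orientation: [164.8, 89.9, -20.1]
force: [-0.3, 0.4, -0.3]
opening: 0.0448
```

```bash
python3 -c "
from h import *
plan((.547,-.2875,.0385),85)"
```

```text
t 21.0 pos [ 0.5475 -0.2877  0.0398] q1,7 [ 30. -76.] open 0.0448
shift [-0.0006  0.0003 -0.0016] turn [ 0.0005  0.0012 -0.0008] rows 0.0
```

Request:
arm_command(increments=[0,0,-0.002,0,0,0,0,0,0,0,0,0])

```text
time_s: 21.17
position: [0.5471, -0.2877, 0.0379]
orientation: [164.6, 90.0, -20.3]
force: [-0.4, -0.2, -0.8]
opening: 0.0448
```

Request:
arm_command(increments=[0,0,0,0,0,0,0,0,0,0,0,0,0,0,0,0,0,0,0,0,0,0,0,0], hand=-0.3)

```text
time_s: 21.5
position: [0.547, -0.2876, 0.0378]
orientation: [169.8, 90.0, -15.1]
force: [0.0, -0.8, 0.7]
opening: 0.0602
```

Request:
arm_command(increments=[0,0,0.015,0,0,0,0,0,0.03,0,0,0,0,0,0.035,0,0,0,0,0,0.03,0,0,0])

```text
time_s: 21.83
position: [0.5471, -0.2876, 0.1278]
orientation: [166.9, 89.9, -18.0]
force: [-0.3, -0.6, -0.3]
opening: 0.0607
```

```bash
python3 -c "
from h import *
plan((.603,.1855,.125),94.5)"
```

```text
t 21.83 pos [ 0.5471 -0.2876  0.1278] q1,7 [ 30. -75.] open 0.0607
shift [ 0.0698  0.5914 -0.0035] turn [0.0002 0.001  0.1576] rows 11.4
```

Request:
arm_command(increments=[0.005,0.0422,0,0,0,0.0113,0.005,0.0422,0,0,0,0.0113,0.005,0.0422,0,0,0,0.0113,0.005,0.0422,0,0,0,0.0113,0.005,0.0422,0,0,0,0.0113,0.005,0.0422,0,0,0,0.0113,0.005,0.0422,0,0,0,0.0113], hand=-0.6)

```text
time_s: 22.42
position: [0.5751, -0.0496, 0.1268]
orientation: [176.8, 89.9, -3.4]
force: [0.6, 0.4, -0.6]
opening: 0.0747
```

Request:
arm_command(increments=[0.005,0.0422,0,0,0,0.0113,0.005,0.0422,0,0,0,0.0113,0.005,0.0422,0,0,0,0.0113,0.005,0.0422,0,0,0,0.0113,0.005,0.0422,0,0,0,0.0113,0.005,0.0422,0,0,0,0.0113,0.005,0.0422,0,0,0,0.0113,0,0,0,0,0,0])

```text
time_s: 23.08
position: [0.6018, 0.1968, 0.1269]
orientation: [-104.7, 89.4, 80.5]
force: [1.0, 0.5, 0.0]
opening: 0.0741
```

Request:
arm_command(increments=[0,0,-0.02,0,0,0,0,0,-0.015,0,0,0,0,0,0,0,0,0,0,0,0,0,0,0,0,0,0,0,0,0])

```text
time_s: 23.5
position: [0.6032, 0.1844, 0.0981]
orientation: [174.0, 90.0, -1.6]
force: [-0.3, 0.2, -0.8]
opening: 0.0744
```

Run:
```python
from h import *
import pickle
plan((.603,.1855,.0165),94.5)
o=bot.get_obs(); w=bot.read_camera('wrist'); pickle.dump((o,w),open('w7.pkl','wb')); im=bot.read_camera('top')[165:305,320:500]
cv2.imwrite('pics/m7.png',np.hstack([cv2.resize(im,(385,300)),cv2.resize(w,(400,300))]))
```

```text
t 23.5 pos [0.6032 0.1844 0.0981] q1,7 [ -14. -111.] open 0.0744
shift [-0.0003  0.0014 -0.102 ] turn [0.     0.0005 0.0006] rows 2.0
```

View pics/m7.png

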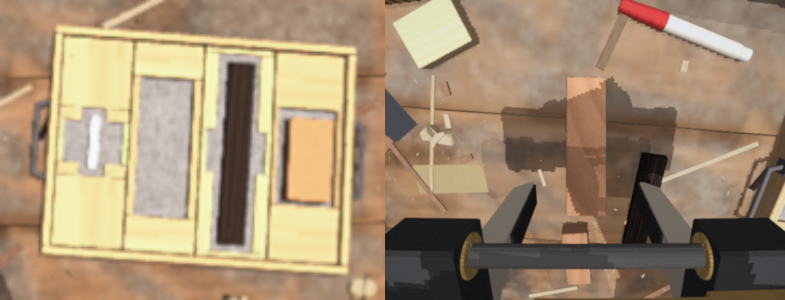

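The cork is in its nest. The wedge at (586,145) in the right panel is centred between the fingers. I'll narrow the jaws to keep clear of the short blank, then go down.

Request:
arm_command(increments=[0,0.001,-0.03,0,0,0,0,0,-0.03,0,0,0,0,0,-0.025,0,0,0,0,0,-0.013,0,0,0,0,0,0,0,0,0,0,0,0,0,0,0,0,0,0,0,0,0], hand=-0.35)

```text
time_s: 24.18
position: [0.6041, 0.1863, 0.0207]
orientation: [-162.6, 89.8, 21.9]
force: [0.9, -0.4, 0.6]
opening: 0.0629
```

```bash
python3 -c "
from h import *
plan((.603,.1855,.0165),94.5)"
```

```text
t 24.18 pos [0.6041 0.1863 0.0207] q1,7 [ -15. -112.] open 0.0629
shift [-0.0013 -0.001  -0.0052] turn [-0.0011  0.0026 -0.0004] rows 0.1
```

Request:
arm_command(increments=[-0.001,-0.001,-0.0045,0,0,0,0,0,0,0,0,0,0,0,0,0,0,0])

```text
time_s: 24.43
position: [0.6023, 0.1851, 0.0162]
orientation: [-167.8, 89.9, 16.7]
force: [0.8, -0.4, 0.0]
opening: 0.0629
```

Request:
arm_command(increments=[0,0,0,0,0,0,0,0,0,0,0,0,0,0,0,0,0,0,0,0,0,0,0,0,0,0,0,0,0,0,0,0,0,0,0,0], hand=1, squeeze=30)

```text
time_s: 24.93
position: [0.6021, 0.1851, 0.0157]
orientation: [173.1, 90.0, -2.4]
force: [0.5, -0.4, 0.4]
opening: 0.0396
```

Request:
arm_command(increments=[0,0,0.02,0,0,0,0,0,0.03,0,0,0,0,0,0.035,0,0,0,0,0,0.04,0,0,0,0,0,0,0,0,0])

```text
time_s: 25.35
position: [0.606, 0.1867, 0.1218]
orientation: [-164.3, 89.3, 20.3]
force: [0.1, 0.1, -1.1]
opening: 0.04
```

```bash
python3 -c "
from h import *
plan((.544,-.141,.115),85)"
```

```text
t 25.35 pos [0.606  0.1867 0.1218] q1,7 [ -14. -110.] open 0.04
shift [-0.0775 -0.4096 -0.0085] turn [-0.0031  0.0113 -0.1588] rows 8.0
```

Request:
arm_command(increments=[-0.0075,-0.041,0,0,0,-0.0159,-0.0075,-0.041,0,0,0,-0.0159,-0.0075,-0.041,0,0,0,-0.0159,-0.0075,-0.041,0,0,0,-0.0159,-0.0075,-0.041,0,0,0,-0.0159])

```text
time_s: 25.77
position: [0.5708, 0.0196, 0.1147]
orientation: [8.5, 89.9, -171.8]
force: [-0.1, -0.7, -1.9]
opening: 0.0395
```

Request:
arm_command(increments=[-0.0075,-0.041,0,0,0,-0.0159,-0.0075,-0.041,0,0,0,-0.0159,-0.0075,-0.041,0,0,0,-0.0159,-0.0075,-0.041,0,0,0,-0.0159,-0.0075,-0.041,0,0,0,-0.0159,0,0,0,0,0,0,0,0,0,0,0,0])

```text
time_s: 26.35
position: [0.5405, -0.1462, 0.1147]
orientation: [33.9, 89.9, -151.5]
force: [-0.4, 1.3, -1.9]
opening: 0.0399
```

Request:
arm_command(increments=[0,0,-0.03,0,0,0,0,0,-0.02,0,0,0,0,0,0,0,0,0,0,0,0,0,0,0,0,0,0,0,0,0])

```text
time_s: 26.77
position: [0.5428, -0.1418, 0.0761]
orientation: [-152.0, 89.9, 23.1]
force: [0.8, 0.4, -0.7]
opening: 0.0399
```

Run:
```python
from h import *
import pickle
plan((.5436,-.1409,.031),85)
o=bot.get_obs(); im=bot.read_camera('wrist'); pickle.dump((o,im),open('w8.pkl','wb'))
cv2.imwrite('pics/w8.png',im)
```

```text
t 26.77 pos [ 0.5428 -0.1418  0.0761] q1,7 [ 17. -89.] open 0.0399
shift [ 0.001   0.0011 -0.0564] turn [-0.0005  0.0011 -0.0015] rows 1.1
```

View pics/w8.png

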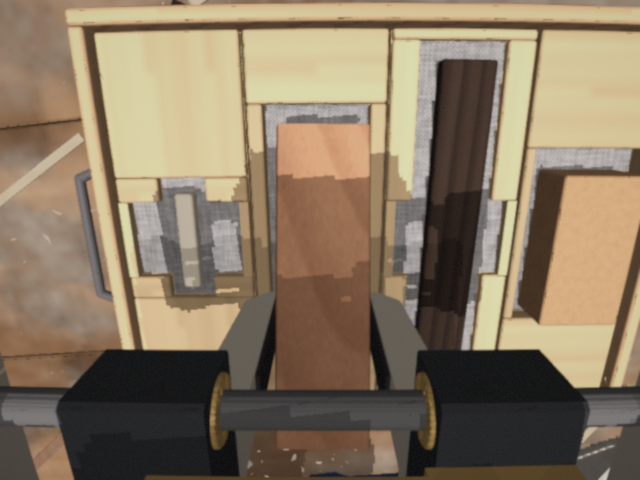

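Run:
```python
from h import *
import pickle
o,im=pickle.load(open('w8.pkl','rb'))
E=onplane('wrist',[(263,104),(370,104),(245,31),(388,30)],.028,o)
B=onplane('wrist',[(278,125),(369,125)],.0664,o)
u=np.array([np.cos(np.radians(-5)),np.sin(np.radians(-5))])
print(E.round(4).tolist(),'nest ctr',E[:2].mean(0)-u*.073,E[2:].mean(0)-u*.108); print(B.round(4).tolist(),'wedge ctr',B.mean(0)-u*.065, 'tcp',o['position'])
```

```text
[[0.6374, -0.1207], [0.6326, -0.1751], [0.672, -0.1162], [0.6663, -0.1858]] nest ctr [ 0.56228104 -0.14154013] [ 0.56155365 -0.14157112]
[[0.6266, -0.1313], [0.6233, -0.1698]] wedge ctr [ 0.560168  -0.1448576] tcp [ 0.54281543 -0.14181984  0.07609515]
```

Request:
arm_command(increments=[0.002,0.003,-0.02,0,0,0,0,0,-0.02,0,0,0,0,0,-0.012,0,0,0,0,0,0,0,0,0,0,0,0,0,0,0,0,0,0,0,0,0])

```text
time_s: 27.32
position: [0.5445, -0.1407, 0.0349]
orientation: [173.9, 89.9, -11.1]
force: [0.5, -0.5, -2.0]
opening: 0.0397
```

```bash
python3 -c "
from h import *
plan((.5445,-.1395,.031),85)"
```

```text
t 27.32 pos [ 0.5445 -0.1407  0.0349] q1,7 [ 16. -90.] open 0.0397
shift [ 0.      0.0015 -0.0049] turn [0.0004 0.0018 0.0002] rows 0.1
```

Request:
arm_command(increments=[0,0.001,-0.0048,0,0,0,0,0,0,0,0,0,0,0,0,0,0,0])

```text
time_s: 27.57
position: [0.5437, -0.1397, 0.0304]
orientation: [-174.0, 90.0, 1.0]
force: [-0.4, -0.2, -2.4]
opening: 0.0399
```

Request:
arm_command(increments=[0,0,0,0,0,0,0,0,0,0,0,0,0,0,0,0,0,0,0,0,0,0,0,0], hand=-0.2)

```text
time_s: 27.9
position: [0.5439, -0.1398, 0.0305]
orientation: [176.9, 90.0, -8.2]
force: [-0.1, 0.3, -0.9]
opening: 0.0556
```

Request:
arm_command(increments=[0,0,0.015,0,0,0,0,0,0.03,0,0,0,0,0,0.035,0,0,0,0,0,0.04,0,0,0,0,0,0.04,0,0,0,0,0,0.03,0,0,0])

```text
time_s: 28.4
position: [0.5444, -0.1399, 0.1851]
orientation: [173.6, 89.8, -11.4]
force: [0.4, -0.2, -0.6]
opening: 0.0556
```

Request:
arm_command(increments=[0,0.045,0,0,0,0,0,0.045,0,0,0,0,0,0.045,0,0,0,0,0,0.045,0,0,0,0,0,0.03,0,0,0,0,0,0,0,0,0,0,0,0,0,0,0,0,0,0,0,0,0,0])

```text
time_s: 29.07
position: [0.5436, 0.027, 0.1821]
orientation: [92.3, 89.9, -92.8]
force: [-0.2, -0.9, 0.3]
opening: 0.0561
```

Run:
```python
from h import *
t=bot.read_camera('top'); s=bot.read_camera('side')
cv2.imwrite('pics/f.png',np.vstack([cv2.resize(t[165:305,130:500],(740,280)),cv2.resize(s[160:340,150:430],(436,280)).copy() if 0 else cv2.copyMakeBorder(cv2.resize(s[160:340,150:430],(467,300)),0,0,0,273,cv2.BORDER_CONSTANT)]))
```

```text
(no output)
```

View pics/f.png

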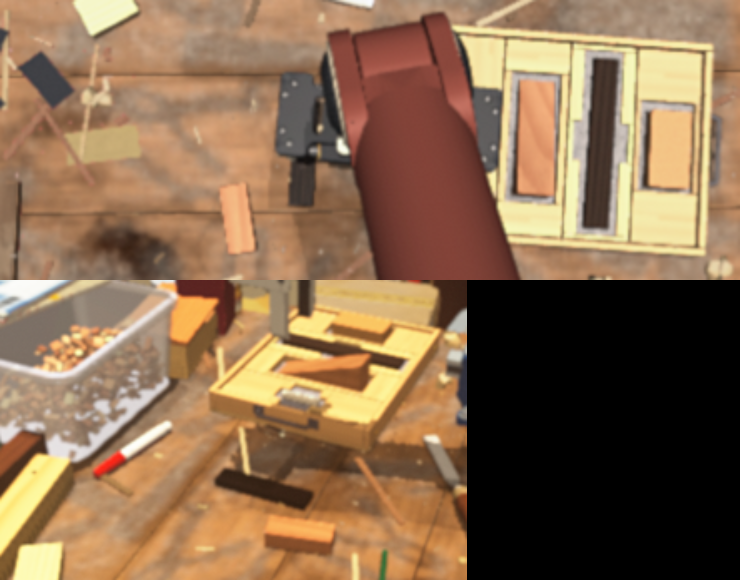

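The final views show all four pieces lying flat inside their recesses (wedge at (537,137), bridge (600,140) and cork (668,150) in the upper panel; bone (300,397) in the lower). The short blank and the off-cut look unmoved, and the gripper is clear of everything.

```bash
python3 -c "
from station import bot
print(bot.job_done())"
```

```text
the job is handed in; nothing more can be done
None
```

I placed the bridge blank, bone blank, cork sanding block and wedge in their own nests, in that order, and handed the job in at about 29 s of the 106 s allowed. `job_done()` gives no verdict, so I can't say how it was judged.

**Last checks:** The final top and side pictures show the wedge, bridge and cork inside their recesses with a gap all round. The bone shows in its recess in the side picture. All four look the right way up and flat. The short ebony blank and the mahogany off-cut looked unmoved in the last pictures, and I never touched them.

**Not checked:**
- **Flatness:** I judged it by eye from the pictures and did not measure the final heights.
- **Bone:** the arm hid it in the last top view, so that check rests on the side view and a wrist picture taken just before the wedge went in.

**Failed or disagreed:** One move call was refused because its list of numbers was the wrong length, and it moved nothing. Nest positions from different views agreed to within about 2 mm. The cork and wedge sat about 3–4 mm off in the grip, which I corrected before lowering them. The readings I saw at the end of each move never exceeded about 3 N.

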